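Sort the shoemaker's bench

ROBOT

A 6-joint arm with a two-finger parallel gripper is mounted at the origin on the work surface. World frame = base frame: x ahead of the robot, y to its left, z up, the work surface at z = 0. Lengths are in m, angles in rad, forces in N, time in s.
With the tool pointing down it reaches from about 0.375 to 0.825 m from the base axis. Payload 5.5 kg.
Tool frame: the origin (TCP) lies at the very end of the fingers, on their centre line; the grasp point (between the pads) lies robot.pinch_z behind it (robot.pinch_z is the distance from the TCP to the grasp point, in m); z points along the fingers, y is the line along which they close (so a half turn about z gives the same grasp; the last joint's range is limited). The gripper opens to 85 mm and grips with 20 to 120 N. Pads are 22 mm wide; open, the fingers measure 114 mm over their backs; the gripper's body (76 mm by 85 mm) begins 54 mm behind the grasp point. The pads swing forward as they close: fully open they stand 13 mm farther back than shut.
Start: joints at [1.299, 0.314, -0.047, 1.21, 0, 1.571], TCP at [0.161, 0.578, 0.231] pointing down, gripper open.
Joint ranges: [-2.67, 2.67], [-0.69, 1.73], [-1.03, 1.25], [-2.08, 2.16], [-1.42, 1.45], [-3.14, 3.14]. Speed limits (rad/s): [2.39, 2.39, 3.01, 3.14, 3.14, 3.14].

INTERFACE

Orientations are given as a unit quaternion [x, y, z, w].
In Python, from rig import robot, eyes, nets gives the robot as it stands.
- The arm moves only by the tool arm_command, never from a script. Its argument "commands" is a list of rows, each a list of 3 entries, a list of its own where there are three numbers: the shift along the tool's x, y, z in cm, then the turn, a rotation vector about the tool's x, y, z in rad, then the finger opening in cm, from 0 to 8.54. In form: [[[x, y, z], [ax, ay, az], claw], ...]. A call has 1 to 8 rows; each row shifts and turns the commanded pose from where the row before left it, along the tool's axes as they then stand; what a row does not reach is not made up. A row lasts 1/8 s, in which the tool goes at most 62.5 mm and 10.7 degrees, less where a joint would pass 70% of its speed; a pose out of reach is approached as far as the arm can. A call with a gripper value outside its range is refused whole. The fingers move at their own pace and stop on an object; "grip_force" is the grip in N (left out, the last holds). Time passes only in rows, so rows that do not move let the fingers close. It gives the time, the measured TCP pose, the force, the opening and the grip force at its end, in the units of the state.
- robot.sense(): the state, without advancing time (a new reading comes with each control period).
- eyes.get_image(name): name is "side" or "top"; returns a dict with "img" (480x640x3 uint8, red, green, blue), "camera_matrix" (3x3 intrinsics, pixels), "extrinsics" (4x4, takes a point from camera to world coordinates). Camera axes: x right, y up, looking along -z (the intrinsics and any distortion apply to the point x, -y, -z); pixel columns grow to the right and rows downward; lengths in m; the calibration is good to about 2 mm. A picture is of the moment at which its call begins. There is no depth.
- robot.sign_off(): hands the job in; it is judged then, once.
Trained networks look in a picture, given as the dict that the camera call returned (one of the last four; its "shot" number tells which), for a name from the list of things; names that differ only in an ending like _2 or _b are one class to them, and where a whole thing is asked for, a point or a joint stands for the part that bears it (a point fixed in the world has none). Each returns a list of dicts, best first, with "conf" (0 to 1); they miss things now and then, are a little off and sometimes report something else, mostly with a low value. They report only what shows in the picture. A call takes as long as a camera call.
- nets.search_frame(picture, target): "at" ([x, y, z] in m, in the coordinates of the camera as it stood for that picture, good to about 4 mm: the middle of the surface that is visible of it).
- nets.trace(picture, target): "pixels" (480x640 bool, what is visible of it).
- nets.spot_point(picture, target): "at" ([x, y, z] in m, in the coordinates of the camera as it stood for that picture, good to about 4 mm: a listed point, or the origin of a listed thing).
The state is a dict: "time_s": time; "joint_pos": joint angles; "dq": joint speeds; "tau": joint torques, N m; "eef_pos": TCP position; "orientation": TCP orientation; "wrist_force": force on the tool from outside, world axes, zero at the start; "ft_torque": the same for the moment, N m; "opening": finger opening in m; "finger_force": force on a finger pad.
Only numpy, scipy, OpenCV 4.12 (cv2) and the standard library are available. Lean on these libraries where they do the work, as an engineer would, in place of code of your own. Each camera call takes 0.05 s, during which the arm holds its last target. There are 200 camera calls.

TASK

Clear the cutting mat: stand the two heel blocks in the rectangular tray, one in each of its two bays, stand both thread spools in the round dish, and set the dressing jar in the square spring holder and push it straight down until it snaps fully home. Everything stays upright as it stands now, on the floor of its place; leave the awl and the knife where they lie.

Things in the scene. Friction and masses are not known exactly. Their poses are not given: they have to be found in the camera images.
- heel_a: D-shaped shoe heel block of stacked brown layers, 54 long (its x) x 48 wide (its y) x 45 mm high, 70 g, standing. Origin: centre of its underside, z up. Seen from above: flat front at x = -27, flat parallel sides at y = -24 and +24 from x = -27 to x = +3, then a half-round end of radius 24 up to x = +27. The two heel blocks are alike.
- heel_b: D-shaped shoe heel block of stacked brown layers, 54 long (its x) x 48 wide (its y) x 45 mm high, 70 g, standing. Origin: centre of its underside, z up. Seen from above: flat front at x = -27, flat parallel sides at y = -24 and +24 from x = -27 to x = +3, then a half-round end of radius 24 up to x = +27. The two heel blocks are alike.
- spool_a: thread spool, an upright wooden cylinder wound with grey thread: 40 mm diameter at its two end flanges (6 mm thick), 37 mm between them, 50 mm high, 60 g. Origin: centre of its underside, z up. The two spools are alike.
- spool_b: thread spool, an upright wooden cylinder wound with grey thread: 40 mm diameter at its two end flanges (6 mm thick), 37 mm between them, 50 mm high, 60 g. Origin: centre of its underside, z up. The two spools are alike.
- jar: amber glass jar with a black flat cap, 90 mm high, about 150 g, standing upright. Origin: centre of its underside, z up. Round: the underside has radius 18, flaring to a foot of radius 22 between 8 and 12 mm height, narrowing again to radius 18 at 18 mm, straight to 68 mm, then the cap of radius 19.5 from 68 to 90 mm.
- heel_tray: fixed rectangular light-wood tray with one divider that makes two equal bays. 82 (its x) x 159 (its y) mm outside, walls, divider and edges 5 mm thick and 12 mm high over the bench, inner floor 5 mm high. Origin: centre of its underside; bay centres at y = -38.5 and +38.5 mm, each bay 72 x 72 mm inside.
- dish: fixed round light-wood dish, 140 mm across the rim, 14 mm high, inner floor 5 mm high and about 124 mm across. Origin: centre of its underside. Both spools fit side by side.
- holder: fixed metal jar holder. Base 96 x 96 x 8 mm, its top the seat; 4 posts with sloped lead-ins (top 45 mm over bench, mouth about 68 mm, 48 mm bore below 34 mm); 4 white spring balls at 27 mm leave a 35 mm gap. A jar let go inside rests on them, underside 25 to 30 mm over bench; pushing it down (held or on its cap) with about 10 to 15 N snaps it home: cap top 98 mm over bench. Origin: base underside centre, z up.
- awl: awl lying flat: wooden handle 18 mm thick, 60 long (x from -60 to 0), a 24 mm wide, 9 mm high steel collar at x = -5, steel spike to x = +55 mm. Origin: under its middle. Not to be moved.
- knife: knife lying flat, black handle 95 x 16 x 12 mm (x from -77 to +18) with steel blade to x = +75 mm. Origin: under its middle. Not to be moved.

How it is judged:
By the outcome, as a careful person would: the job done as asked, in the order asked, and still so for the second after the job is handed in, with the robot touching nothing.
It also fails if it takes over 144 s, if anything falls off the work surface, if the arm or the gripper's body presses on something with over 40 N, if the wrist force passes 120 N, or if a joint passes its speed limit or range.

## Working session

There is one attempt and no reset: what is moved stays moved. The work goes in short steps, Python scripts to look and compute and a tool call to move; the robot and the scene stay as the last step left them, time stands still between calls to the robot, and variables do not carry over. Pictures are saved under pics/ and viewed, at most 14 in all, crops included, and the job is handed in when it is done.

Besides the shell and the picture viewer there is one more tool, called after "Call:" by a JSON object that holds its "name" and its "arguments". arm_command: Moves the arm, as the interface text tells. Its arguments: {"type":"object","properties":{"commands":{"type":"array"},"grip_force":{"type":"number"}},"required":["commands"]}

```bash
ls; mkdir -p pics; cat > h.py <<'E'
import numpy as np, cv2
from rig import robot, eyes, nets
def shot(cam, fn=None):
    p=eyes.get_image(cam)
    if fn: cv2.imwrite('pics/'+fn, p['img'][:,:,::-1])
    return p
def w(p,at): return (p['extrinsics']@np.r_[at,1])[:3]
def ray(p,u,v,z):
    K=p['camera_matrix'];E=p['extrinsics']
    d=np.linalg.inv(K)@[u,v,1]; d=E[:3,:3]@[d[0],-d[1],-d[2]]; o=E[:3,3]
    return o+d*(z-o[2])/d[2]
def proj(p,X):
    E=p['extrinsics']; c=E[:3,:3].T@(np.array(X)-E[:3,3]); q=p['camera_matrix']@[c[0],-c[1],-c[2]]
    return q[:2]/q[2]
E
python3 - <<'E'
from h import *
np.set_printoptions(precision=4,suppress=True)
s=robot.sense()
for k,v in s.items(): print(k,np.round(v,4))
print(robot.pinch_z)
for c in ['top','side']:
    p=shot(c,c+'0.png'); print(c,p['extrinsics'].tolist(),[k for k in p if k not in('img',)],p['camera_matrix'].tolist())
    for n in ['heel_a','spool_a','jar','heel_tray','dish','holder','awl','knife']:
        print(n,[(round(r['conf'],2),w(p,r['at'])) for r in nets.spot_point(p,n)])
E
```

```text
pics
time_s 0.0
joint_pos [ 1.299   0.3143 -0.048   1.2102  0.      1.5708]
dq [-0.0006  0.0002 -0.0021 -0.0003  0.0008 -0.0002]
tau [ -0.0028 -53.9591  33.9747   0.0193  -0.       0.    ]
eef_pos [0.1609 0.5774 0.2304]
orientation [ 0.1355  0.9908 -0.0008 -0.0001]
wrist_force [ 0.5402  0.3999 -0.0227]
ft_torque [ 0.0098 -0.0304 -0.0162]
finger_force 0.0
opening 0.0851
0.0187
top [[0.08277326394492088, 0.9747245555856558, -0.20751054795901508, 0.3327542618938709], [-0.9965674371830598, 0.08066860675241586, -0.018598898650522826, 0.0006448858126747103], [-0.0013892164312293985, 0.20833774651505263, 0.9780559561981805, 1.0714508879015645], [0.0, 0.0, 0.0, 1.0]] ['camera_matrix', 'extrinsics', 'shot'] [[450.83029508148866, 0.0, 323.3758624481418], [0.0, 450.83029508148866, 245.01691714951025], [0.0, 0.0, 1.0]]
heel_a [(0.89, array([ 0.601 , -0.2235,  0.0008])), (0.51, array([ 0.4546, -0.232 , -0.0028]))]
spool_a [(0.73, array([0.4339, 0.2057, 0.0023])), (0.67, array([ 0.453 , -0.2289, -0.0007]))]
jar [(0.58, array([0.6126, 0.2083, 0.0015]))]
heel_tray [(0.84, array([ 0.5077, -0.4018, -0
[... 477 characters left out ...]
0034826947491, 0.9261074876038745], [0.0, 0.0, 0.0, 1.0]] ['camera_matrix', 'extrinsics', 'shot'] [[568.7916753953006, 0.0, 323.6186636192033], [0.0, 568.7916753953006, 241.21412372131766], [0.0, 0.0, 1.0]]
heel_a [(0.79, array([ 0.6043, -0.2239,  0.0036])), (0.72, array([ 0.4395,  0.0045, -0.0005]))]
spool_a [(0.89, array([ 0.4515, -0.2311, -0.0012]))]
jar [(0.74, array([ 0.6166,  0.2053, -0.0003])), (0.18, array([ 0.4464, -0.1029, -0.0005]))]
heel_tray [(0.6, array([ 0.5062, -0.4052, -0.0014]))]
dish [(0.89, array([0.5291, 0.3984, 0.0041]))]
holder [(0.76, array([ 0.6338, -0.0065, -0.0018]))]
awl [(0.7, array([ 0.4478, -0.1011, -0.0027]))]
knife [(0.86, array([ 0.433 ,  0.1054, -0.0002]))]
```

View pics/top0.png

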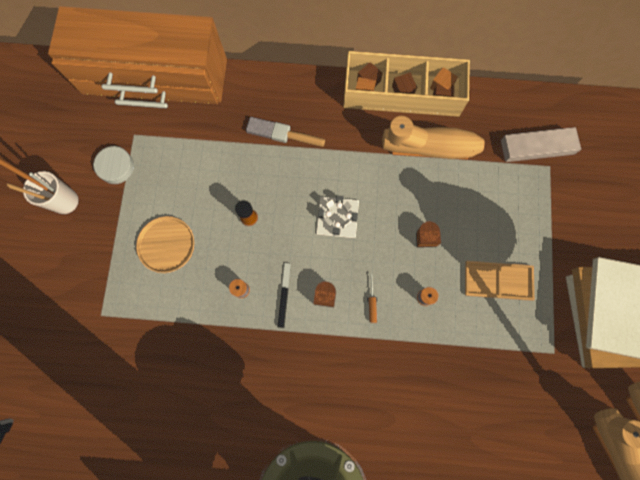

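View pics/side0.png

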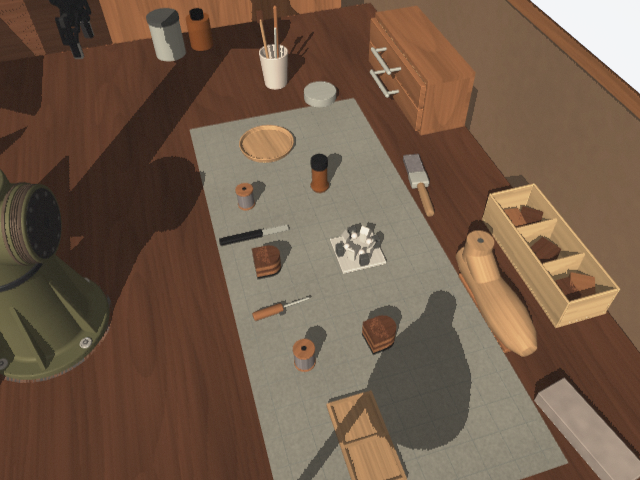

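The top view shows the heels at pixels (429,235) and (325,294), and the spools at (238,288) and (428,296). The jar is at (247,212), the holder at (338,217), the tray at (500,280) and the dish at (165,243). Next I'll fit the poses, including yaw, from the masks.

```bash
cat > fit.py <<'E'
from h import *
from scipy.optimize import minimize
a=np.linspace(-np.pi/2,np.pi/2,15)
D=np.r_[[[-.027,-.024]],np.c_[.003+.024*np.cos(a),.024*np.sin(a)],[[-.027,.024]]]
t=np.linspace(0,2*np.pi,32)
C=np.c_[np.cos(t),np.sin(t)]
def ext(o,*zz): return np.vstack([np.c_[o,np.full(len(o),z)] for z in zz])
rect=lambda x,y: np.array([[x,y],[x,-y],[-x,-y],[-x,y]])/2
M={'heel_a':ext(D,0,.045),'spool_a':ext(.02*C,0,.05),'heel_tray':ext(rect(.082,.159),0,.012),'dish':ext(.07*C,0,.014),
 'jar':np.vstack([ext(.018*C,0,.06),ext(.022*C,.008,.012),ext(.0195*C,.068,.09)])}
def hull(p,m,q):
    c,s=np.cos(q[2]),np.sin(q[2]); P=m.copy(); P[:,:2]=m[:,:2]@np.array([[c,s],[-s,c]])+q[:2]
    h=cv2.convexHull(np.array([proj(p,X) for X in P],np.float32))
    im=np.zeros((480,640),np.uint8); cv2.fillPoly(im,[np.round(h*16).astype(np.int32)],255,cv2.LINE_AA,4); return im/255.
def fit(name,xy,cams=('top','side'),base=0,pics=None,yaws=None):
    """base: height of underside"""
    m=M[name]+[0,0,base]; obs=[]
    for c in cams:
        p=pics[c]; best=None
        for r in nets.trace(p,name):
            if hull(p,m,[*xy,0])[r['pixels']].sum()>.3*r['pixels'].sum():
                mk=r['pixels'].astype(np.uint8); n=cv2.findContours(mk,0,2)[0]
                k=np.zeros_like(mk); cv2.fillPoly(k,[cv2.convexHull(np.vstack(n))],1); obs.append((p,k)); break
    f=lambda q: sum(np.abs(hull(p,m,q)-k).sum()/k.sum() for p,k in obs)
    if yaws is None: yaws=np.arange(0,2*np.pi,np.pi/6) if name in('heel_a','heel_tray') else [0]
    res=[minimize(f,[*xy,y],method='Nelder-Mead',options=dict(initial_simplex=np.array([[*xy,y],[xy[0]+.006,xy[1],y],[xy[0],xy[1]+.006,y],[*xy,y+.3]]),maxfev=120)) for y in yaws]
    res.sort(key=lambda r:r.fun); r=res[0]
    r2=[x for x in res if abs(np.angle(np.exp(1j*(x.x[2]-r.x[2]))))>.4]
    print(name,len(obs),np.round(r.x,4),'deg',round(np.degrees(r.x[2])%360,1),'cost',round(r.fun,3),'alt',[(round(np.degrees(x.x[2])%360),round(x.fun,3)) for x in r2[:1]])
    return r.x
E
python3 - <<'E'
from fit import *
P={c:shot(c) for c in('top','side')}
for n,xy in [('heel_a',(.602,-.2235)),('heel_a',(.4395,.0045)),('spool_a',(.434,.206)),('spool_a',(.452,-.23)),('jar',(.614,.207)),('heel_tray',(.507,-.403)),('dish',(.528,.40))]: fit(n,xy,pics=P)
E
```

```text
heel_a 2 [ 0.6021 -0.2257  6.353 ] deg 4.0 cost 0.25 alt [(144, np.float64(0.384))]
heel_a 2 [0.4408 0.0063 6.1552] deg 352.7 cost 0.181 alt [(92, np.float64(0.313))]
spool_a 2 [ 0.4352  0.2064 -0.0092] deg 359.5 cost 0.246 alt []
spool_a 2 [ 0.4529 -0.2292  0.2442] deg 14.0 cost 0.253 alt []
jar 2 [0.6129 0.2079 0.154 ] deg 8.8 cost 0.261 alt []
heel_tray 2 [ 0.5084 -0.4024 -0.0059] deg 359.7 cost 0.066 alt [(180, np.float64(0.066))]
dish 2 [0.529  0.4027 0.1914] deg 11.0 cost 0.247 alt []
```

```bash
python3 - <<'E'
import cv2,numpy as np
a=cv2.imread('pics/top0.png')
c=[a[200:270,395:465],a[259:329,290:360],a[250:320,465:535],a[182:252,303:373]]
c=[cv2.resize(x,(380,290),interpolation=cv2.INTER_CUBIC) for x in c]
cv2.imwrite('pics/crop0.png',np.vstack([np.hstack(c[:2]),np.hstack(c[2:])]))
E
```

```text
(no output)
```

View pics/crop0.png

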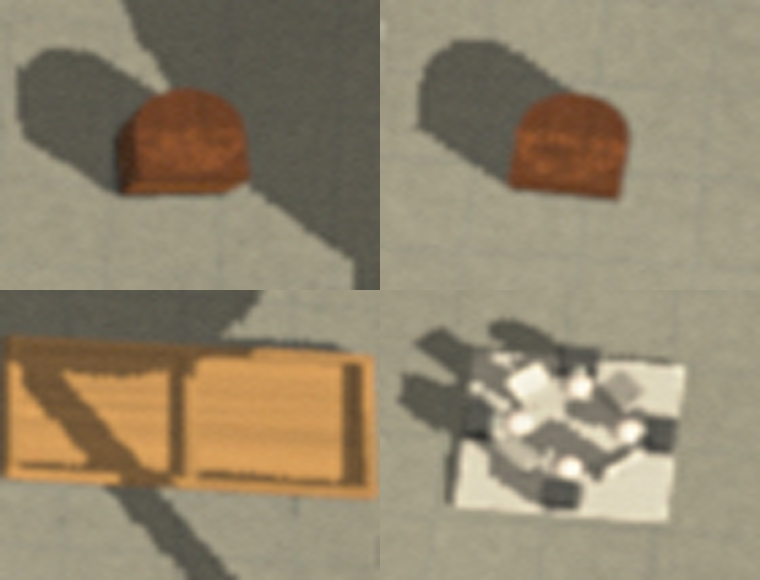

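```bash
cat > go.py <<'E'
from h import *
from scipy.spatial.transform import Rotation as R
import sys
def go(x,y,z,yaw):
    s=robot.sense(); q=R.from_quat(s['orientation']); a=np.radians(yaw)
    T=R.from_matrix(np.array([[np.sin(a),np.cos(a),0],[-np.cos(a),np.sin(a),0],[0,0,-1]]))
    rv=(q.inv()*T).as_rotvec(); d=T.inv().apply(np.array([x,y,z])-s['eef_pos'])*100
    print('now',np.round(s['eef_pos'],4),'j',np.round(s['joint_pos'],2),'open',round(s['opening'],4),'ff',round(s['finger_force'],1),'t',round(s['time_s'],2))
    print('turn',np.round(rv,3),'rows',round(np.linalg.norm(rv)/.18,1),' then shift cm',np.round(d,2),'rows@5',round(np.linalg.norm(d)/5,1))
if __name__=='__main__': go(*map(float,sys.argv[1:]))
E
python3 go.py .431 .0076 .16 82.7
```

```text
Traceback (most recent call last):
  File "go.py", line 10, in <module>
    if __name__=='__main__': go(*map(float,sys.argv[1:]))
                             ~~^^^^^^^^^^^^^^^^^^^^^^^^^^
  File "go.py", line 6, in go
    T=R.from_matrix(np.array([[np.sin(a),np.cos(a),0],[-np.cos(a),np.sin(a),0],[0,0,-1]]))
  File "scipy/spatial/transform/_rotation.pyx", line 1143, in scipy.spatial.transform._rotation.Rotation.from_matrix
ValueError: Non-positive determinant (left-handed or null coordinate frame) in rotation matrix 0: [[ 0.99189444  0.12706461  0.        ]
 [-0.12706461  0.99189444  0.        ]
 [ 0.          0.         -1.        ]].
```

```bash
sed -i 's/\[\[np.sin(a),np.cos(a),0\],\[-np.cos(a),np.sin(a),0\]/[[-np.sin(a),np.cos(a),0],[np.cos(a),np.sin(a),0]/' go.py
python3 go.py .431 .0076 .16 82.7
```

```text
now [0.1611 0.578  0.2313] j [ 1.3   0.31 -0.05  1.21  0.    1.57] open 0.0852 ff 0.0 t 1.7
turn [ 0.    -0.    -0.144] rows 0.8  then shift cm [-34.02 -53.15   7.13] rows@5 12.7
```

Call:
{"name": "arm_command", "arguments": {"commands": [[[0,0,0],[0,0,-0.144],8.5],[[-2.6,-4.1,0],[0,0,0],8.5],[[-2.6,-4.1,0],[0,0,0],8.5],[[-2.6,-4.1,0],[0,0,0],8.5],[[-2.6,-4.1,0],[0,0,0],8.5],[[-2.6,-4.1,0],[0,0,0],8.5],[[-2.6,-4.1,0],[0,0,0],8.5],[[-2.6,-4.1,0],[0,0,0],8.5]]}}

```text
time_s: 2.7
eef_pos: [0.3055, 0.2688, 0.2316]
orientation: [0.064, 0.998, 0.0, 0.0]
wrist_force: [1.2, 0.4, -1.1]
opening: 0.0849
finger_force: 0.0
```

```bash
python3 go.py .431 .0076 .12 82.7
```

```text
now [0.3055 0.2688 0.2316] j [ 0.72 -0.05 -0.47  1.15 -0.    0.85] open 0.0849 ff 0.0 t 2.7
turn [0.001 0.001 0.   ] rows 0.0  then shift cm [-15.77 -24.31  11.16] rows@5 6.2
```

Call:
{"name": "arm_command", "arguments": {"commands": [[[-2.7,-4.1,1.5],[0,0,0],8.5],[[-2.7,-4.1,1.5],[0,0,0],8.5],[[-2.6,-4.1,1.5],[0,0,0],8.5],[[-2.6,-4.0,1.6],[0,0,0],8.5],[[-2.6,-4.0,2.5],[0,0,0],8.5],[[-2.6,-4.0,2.5],[0,0,0],8.5],[[0,0,0],[0,0,0],8.5]]}}

```text
time_s: 3.58
eef_pos: [0.4305, 0.0065, 0.1188]
orientation: [0.066, 0.998, -0.0, -0.001]
wrist_force: [-0.8, -0.4, 0.6]
opening: 0.0854
finger_force: 0.0
```

```bash
python3 go.py .431 .0076 .016 82.7; python3 - <<'E'
from h import *
p=shot('side','s1.png'); 
i=cv2.resize(p['img'][190:310,190:350,::-1],(800,600)); cv2.imwrite('pics/s1.png',i)
E
```

```text
now [0.4305 0.0065 0.1188] j [ 0.02  0.08 -0.6   0.89 -0.    0.15] open 0.0854 ff 0.0 t 3.58
turn [-0.001 -0.002 -0.005] rows 0.0  then shift cm [-0.03  0.12 10.28] rows@5 2.1
```

View pics/s1.png

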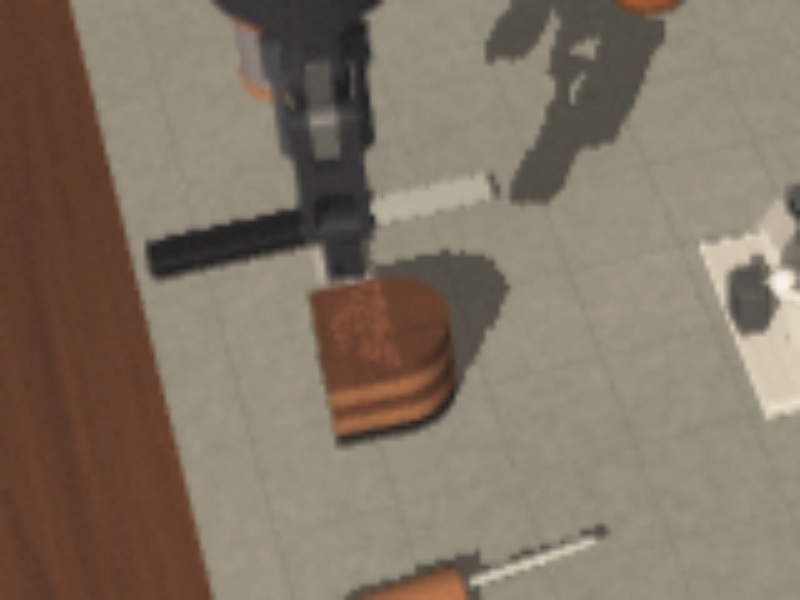

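The crop shows the gripper lined up above heel 2 (crop ~380,350), with the fingers clear of the knife and the awl. I'll descend and grip.

Call:
{"name": "arm_command", "arguments": {"commands": [[[0,0.1,4.5],[0,0,0],8.5],[[0,0,4],[0,0,0],8.5],[[0,0,1.8],[0,0,0],8.5],[[0,0,0],[0,0,0],4],[[0,0,0],[0,0,0],4],[[0,0,0],[0,0,0],4],[[0,0,0],[0,0,0],4],[[0,0,0],[0,0,0],4]], "grip_force": 40}}

```text
time_s: 4.62
eef_pos: [0.4322, 0.0104, 0.0188]
orientation: [0.064, 0.998, 0.001, 0.001]
wrist_force: [-1.6, 1.8, 8.1]
opening: 0.0478
finger_force: 41.5
```

```bash
python3 go.py .431 .0076 .15 82.7
```

```text
now [0.4322 0.0104 0.0188] j [ 0.02  0.21 -0.73  0.63  0.    0.15] open 0.0478 ff 41.5 t 4.62
turn [ 0.001  0.002 -0.   ] rows 0.0  then shift cm [  0.08  -0.3  -13.12] rows@5 2.6
```

Call:
{"name": "arm_command", "arguments": {"commands": [[[0,0,-4],[0,0,0],4],[[0,0,-4.5],[0,0,0],4],[[0,0,-4],[0,0,-0.127],4],[[0,-3,0],[0,0,0],4],[[0,-4.5,0],[0,0,0],4],[[0,-4.5,0],[0,0,0],4],[[0,-4.5,0],[0,0,0],4],[[0,-4.5,0],[0,0,0],4]]}}

```text
time_s: 5.62
eef_pos: [0.431, -0.2016, 0.1433]
orientation: [0.0, 1.0, -0.0, 0.001]
wrist_force: [0.5, -0.2, -0.9]
opening: 0.0476
finger_force: 41.2
```

```bash
python3 go.py .499 -.443 .14 90
```

```text
now [ 0.431  -0.2016  0.1433] j [-0.44  0.14 -0.48  0.95  0.   -0.44] open 0.0476 ff 41.2 t 5.62
turn [-0.001  0.002 -0.001] rows 0.0  then shift cm [ -6.8  -24.14   0.33] rows@5 5.0
```

Call:
{"name": "arm_command", "arguments": {"commands": [[[-1.1,-4,0],[0,0,0],4],[[-1.1,-4,0],[0,0,0],4],[[-1.1,-4,0],[0,0,0],4],[[-1.1,-4,0],[0,0,0],4],[[-1.2,-4,0],[0,0,0],4],[[-1.2,-4,0],[0,0,0],4],[[0,0,0],[0,0,0],4],[[0,0,0],[0,0,0],4]]}}

```text
time_s: 6.62
eef_pos: [0.4982, -0.4396, 0.1424]
orientation: [0.0, 1.0, 0.0, -0.0]
wrist_force: [-0.6, -0.7, -1.3]
opening: 0.0474
finger_force: 41.2
```

```bash
python3 - <<'E'
from h import *
from go import go
go(.499,-.443,.0255,90)
p=shot('side')
i=cv2.resize(p['img'][330:480,290:450,::-1],(640,600)); cv2.imwrite('pics/s2.png',i)
p=shot('top')
E
```

```text
now [ 0.4982 -0.4396  0.1424] j [-0.72  0.48 -0.01  1.08  0.   -0.72] open 0.0474 ff 41.2 t 6.62
turn [ 0.001 -0.    -0.001] rows 0.0  then shift cm [-0.08 -0.34 11.69] rows@5 2.3
```

View pics/s2.png

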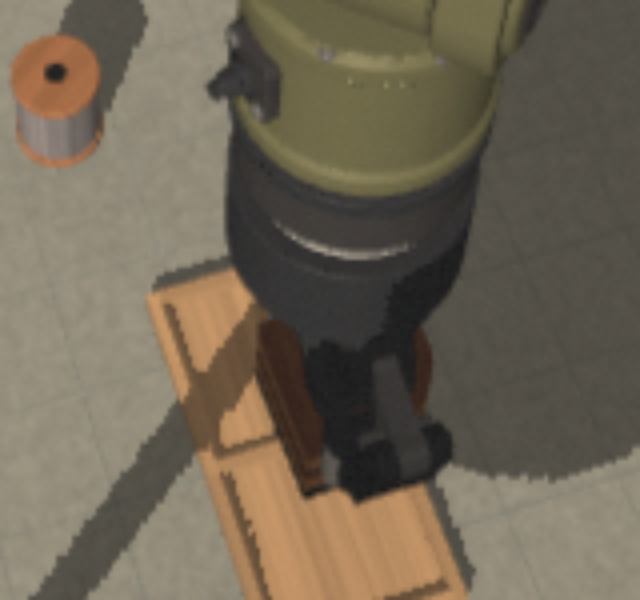

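The crop shows the heel upright in the gripper above the tray; the spool behind it is clear. I'll lower it.

Call:
{"name": "arm_command", "arguments": {"commands": [[[-0.1,-0.3,4],[0,0,0],4],[[0,0,4],[0,0,0],4],[[0,0,2],[0,0,0],4],[[0,0,1.2],[0,0,0],4],[[0,0,0.6],[0,0,0],4],[[0,0,0],[0,0,0],4]]}}

```text
time_s: 7.48
eef_pos: [0.4998, -0.4432, 0.0249]
orientation: [0.0, 1.0, -0.0, 0.0]
wrist_force: [0.2, 0.1, -0.1]
opening: 0.0476
finger_force: 41.3
```

```bash
python3 - <<'E'
from fit import *
from go import go
go(.499,-.443,.024,90)
print(robot.sense()['wrist_force'])
P={c:shot(c) for c in('top','side')}
for r in nets.spot_point(P['side'],'heel_a'): print(r['conf'],w(P['side'],r['at']))
E
```

```text
now [ 0.4998 -0.4432  0.0249] j [-0.73  0.58 -0.14  0.86 -0.   -0.72] open 0.0476 ff 41.3 t 7.47
turn [-0.001  0.001 -0.001] rows 0.0  then shift cm [0.08 0.02 0.09] rows@5 0.0
[ 0.22550214  0.08281056 -0.06507908]
0.92 [ 0.5100355  -0.44637143  0.00400548]
```

Call:
{"name": "arm_command", "arguments": {"commands": [[[0,0,0.1],[0,0,0],4],[[0,0,0],[0,0,0],5.2],[[0,0,0],[0,0,0],6.0],[[0,0,0],[0,0,0],6.0],[[0,0,-3],[0,0,0],6.0],[[0,0,-4],[0,0,0],6.0],[[0,0,-4],[0,0,0],8.5],[[0,0,-2],[0,0,0],8.5]]}}

```text
time_s: 8.62
eef_pos: [0.5005, -0.4439, 0.1562]
orientation: [0.0, 1.0, -0.001, 0.001]
wrist_force: [0.6, -1.0, -0.2]
opening: 0.0851
finger_force: 0.0
```

```bash
python3 go.py .5921 -.2265 .13 94.5
```

```text
now [ 0.5005 -0.4439  0.1562] j [-0.73  0.48  0.02  1.11 -0.   -0.72] open 0.0851 ff 0.0 t 8.62
turn [-0.002  0.003 -0.079] rows 0.4  then shift cm [-10.84  20.96   2.62] rows@5 4.7
```

Heel_1's grasp point is (0.592, -0.2265), 10 mm behind its centre along its own x.

Call:
{"name": "arm_command", "arguments": {"commands": [[[0,0,0],[0,0,-0.079],8.5],[[-2.2,4.2,0],[0,0,0],8.5],[[-2.2,4.2,0],[0,0,0],8.5],[[-2.2,4.2,0],[0,0,0],8.5],[[-2.2,4.2,1.3],[0,0,0],8.5],[[-2.1,4.2,1.3],[0,0,0],8.5],[[0,0,0],[0,0,0],8.5],[[0,0,0],[0,0,0],8.5]]}}

```text
time_s: 9.62
eef_pos: [0.5918, -0.2254, 0.1275]
orientation: [-0.039, 0.999, -0.0, -0.0]
wrist_force: [0.5, -0.2, 0.0]
opening: 0.0852
finger_force: 0.0
```

```bash
python3 - <<'E'
from fit import *
from go import go
P={c:shot(c) for c in('top','side')}
q=fit('heel_a',(.51,-.444),pics=P,cams=('top','side'),base=.005,yaws=[0])
i=cv2.resize(P['side']['img'][280:480,280:480,::-1],(600,600)); cv2.imwrite('pics/s3.png',i)
go(.5921,-.2265,.016,94.5)
E
```

```text
heel_a 1 [ 0.5095 -0.445   0.0189] deg 1.1 cost 0.051 alt []
now [ 0.5916 -0.2265  0.1277] j [-0.37  0.43 -0.12  1.02 -0.   -0.44] open 0.0848 ff 0.0 t 9.82
turn [-0.     0.001 -0.002] rows 0.0  then shift cm [-0.05 -0.   11.17] rows@5 2.2
```

View pics/s3.png

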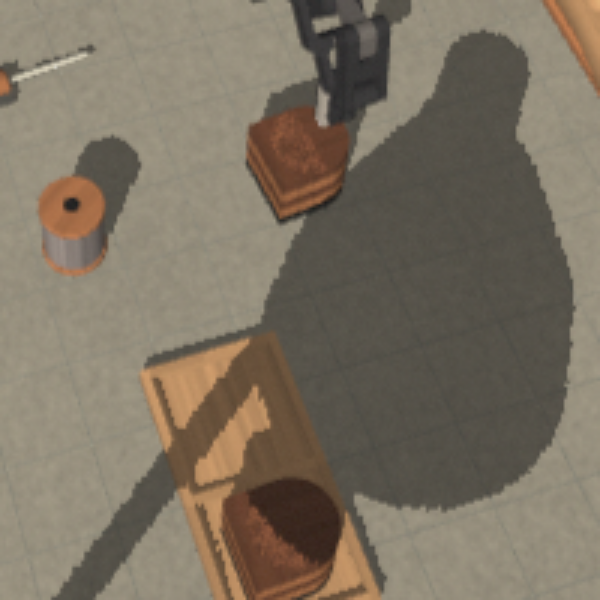

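The first heel stands in the far bay (crop ~280,540), and the gripper is above heel 1 (crop ~300,160). I'll descend and grip.

Call:
{"name": "arm_command", "arguments": {"commands": [[[-0.1,0,4.5],[0,0,0],8.5],[[0,0,4.5],[0,0,0],8.5],[[0,0,1.8],[0,0,0],8.5],[[0,0,0.4],[0,0,0],8.5],[[0,0,0],[0,0,0],4],[[0,0,0],[0,0,0],4],[[0,0,0],[0,0,0],4],[[0,0,0],[0,0,0],4]]}}

```text
time_s: 10.82
eef_pos: [0.5943, -0.2257, 0.0173]
orientation: [-0.039, 0.999, -0.001, 0.002]
wrist_force: [-0.1, -0.4, 6.5]
opening: 0.0475
finger_force: 41.9
```

Call:
{"name": "arm_command", "arguments": {"commands": [[[0,0,0],[0,0,0],4]]}}

```text
time_s: 10.95
eef_pos: [0.5943, -0.2257, 0.0173]
orientation: [-0.039, 0.999, -0.001, 0.002]
wrist_force: [-0.1, 0.1, 5.6]
opening: 0.0476
finger_force: 41.9
```

```bash
python3 go.py .499 -.362 .13 90
```

```text
now [ 0.5943 -0.2257  0.0173] j [-0.36  0.53 -0.24  0.8  -0.   -0.44] open 0.0476 ff 41.9 t 10.95
turn [-0.001  0.003  0.078] rows 0.4  then shift cm [  9.53 -13.63 -11.27] rows@5 4.0
```

Call:
{"name": "arm_command", "arguments": {"commands": [[[0,0,-4],[0,0,0],4],[[0,0,-4],[0,0,0],4],[[0,0,-3.3],[0,0,0.078],4],[[2.4,-3.5,0],[0,0,0],4],[[2.4,-3.5,0],[0,0,0],4],[[2.4,-3.5,0],[0,0,0],4],[[2.2,-3.1,0],[0,0,0],4],[[0,0,0],[0,0,0],4]]}}

```text
time_s: 11.95
eef_pos: [0.4974, -0.3632, 0.1289]
orientation: [0.002, 1.0, -0.0, 0.0]
wrist_force: [0.3, 0.6, -1.6]
opening: 0.0473
finger_force: 41.2
```

```bash
python3 go.py .5 -.362 .0235 90
```

```text
now [ 0.4974 -0.3632  0.1289] j [-0.63  0.4  -0.17  1.01 -0.   -0.63] open 0.0473 ff 41.2 t 11.95
turn [-0.001  0.    -0.003] rows 0.0  then shift cm [-0.26  0.12 10.54] rows@5 2.1
```

Call:
{"name": "arm_command", "arguments": {"commands": [[[-0.2,0,4],[0,0,0],4],[[0,0,3.5],[0,0,0],4],[[0,0,2],[0,0,0],4],[[0,0,0.7],[0,0,0],4],[[0,0,0.3],[0,0,0],4],[[0,0,0],[0,0,0],4]]}}

```text
time_s: 12.7
eef_pos: [0.5015, -0.3614, 0.0242]
orientation: [-0.0, 1.0, -0.0, 0.001]
wrist_force: [0.3, -0.0, -0.6]
opening: 0.0472
finger_force: 41.2
```

Call:
{"name": "arm_command", "arguments": {"commands": [[[0,0,0.1],[0,0,0],4],[[0,0,0],[0,0,0],5.2],[[0,0,0],[0,0,0],5.8],[[0,0,0],[0,0,0],5.8],[[0,0,-3],[0,0,0],5.8],[[0,0,-4],[0,0,0],5.8],[[0,0,-4],[0,0,0],8.5],[[0,0,-2],[0,0,0],8.5]]}}

```text
time_s: 13.7
eef_pos: [0.5018, -0.3619, 0.155]
orientation: [-0.0, 1.0, -0.001, 0.001]
wrist_force: [0.3, 0.3, -0.1]
opening: 0.0846
finger_force: 0.0
```

```bash
python3 go.py .4525 -.2295 .13 90
```

```text
now [ 0.5018 -0.3619  0.155 ] j [-0.62  0.38 -0.12  1.06  0.   -0.62] open 0.0846 ff 0.0 t 13.7
turn [-0.002  0.003  0.   ] rows 0.0  then shift cm [ 4.93 13.24  2.5 ] rows@5 2.9
```

Call:
{"name": "arm_command", "arguments": {"commands": [[[1.2,3.3,0],[0,0,0],8.5],[[1.2,3.3,0],[0,0,0],8.5],[[1.2,3.3,0],[0,0,0],8.5],[[1.3,3.3,1.2],[0,0,0],8.5],[[0,0,1.2],[0,0,0],8.5],[[0,0,0],[0,0,0],8.5]]}}

```text
time_s: 14.45
eef_pos: [0.4516, -0.2293, 0.1277]
orientation: [-0.0, 1.0, 0.0, -0.0]
wrist_force: [-0.9, -0.0, 0.2]
opening: 0.0849
finger_force: 0.0
```

```bash
python3 - <<'E'
from fit import *
from go import go
P={c:shot(c) for c in('top','side')}
i=cv2.resize(P['side']['img'][280:480,250:450,::-1],(600,600)); cv2.imwrite('pics/s4.png',i)
go(.4525,-.2295,.0165,90)
E
```

```text
now [ 0.4524 -0.2301  0.1285] j [-0.47  0.21 -0.43  0.93 -0.   -0.47] open 0.0853 ff 0.0 t 14.55
turn [-0.  0. -0.] rows 0.0  then shift cm [-1.00e-02  6.00e-02  1.12e+01] rows@5 2.2
```

View pics/s4.png

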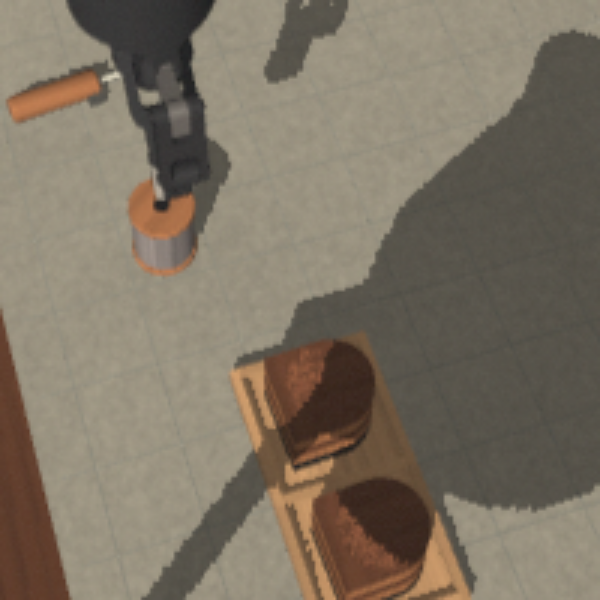

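Both heels stand in their bays (crop ~320,400 and ~370,540), and the gripper is above spool 2 (crop ~160,225).

Call:
{"name": "arm_command", "arguments": {"commands": [[[0,0,4.5],[0,0,0],8.5],[[0,0,4.5],[0,0,0],8.5],[[0,0,1.8],[0,0,0],8.5],[[0,0,0.4],[0,0,0],8.5],[[0,0,0],[0,0,0],3],[[0,0,0],[0,0,0],3],[[0,0,0],[0,0,0],3],[[0,0,0],[0,0,0],3]], "grip_force": 30}}

```text
time_s: 15.55
eef_pos: [0.4528, -0.2297, 0.0174]
orientation: [-0.0, 1.0, -0.001, 0.001]
wrist_force: [-0.9, -0.2, 6.8]
opening: 0.0386
finger_force: 29.7
```

Call:
{"name": "arm_command", "arguments": {"commands": [[[0,0,0],[0,0,0],3],[[0,0,-4],[0,0,0],3],[[0,0,-4],[0,0,0],3],[[0,0,-4],[0,0,0],3],[[0,0,0],[0,0,0],3]]}}

```text
time_s: 16.18
eef_pos: [0.4541, -0.2303, 0.1396]
orientation: [-0.0, 1.0, -0.001, 0.003]
wrist_force: [0.3, -0.6, 0.1]
opening: 0.0386
finger_force: 30.5
```

```bash
python3 go.py .556 .4027 .15 90
```

```text
now [ 0.4541 -0.2303  0.1396] j [-0.47  0.2  -0.42  0.95 -0.   -0.47] open 0.0386 ff 30.5 t 16.18
turn [-0.003  0.006  0.   ] rows 0.0  then shift cm [-10.19  63.3   -1.04] rows@5 12.8
```

Call:
{"name": "arm_command", "arguments": {"commands": [[[-0.7,3,-0.5],[0,0,0],3],[[-0.7,4.3,-0.5],[0,0,0],3],[[-0.7,4.3,0],[0,0,0],3],[[-0.7,4.3,0],[0,0,0],3],[[-0.7,4.3,0],[0,0,0],3],[[-0.7,4.3,0],[0,0,0],3],[[-0.7,4.3,0],[0,0,0],3],[[-0.7,4.3,0],[0,0,0],3]]}}

```text
time_s: 17.18
eef_pos: [0.507, 0.1031, 0.1451]
orientation: [-0.0, 1.0, -0.0, -0.001]
wrist_force: [0.3, -0.6, -0.2]
opening: 0.0384
finger_force: 30.5
```

Call:
{"name": "arm_command", "arguments": {"commands": [[[-0.7,4.3,0],[0,0,0],3],[[-0.7,4.3,0],[0,0,0],3],[[-0.7,4.3,0],[0,0,0],3],[[-0.7,4.3,0],[0,0,0],3],[[-0.7,4.3,0],[0,0,0],3],[[-0.7,4.3,0],[0,0,0],3],[[-0.7,4.3,0],[0,0,0],3],[[0,0,0],[0,0,0],3]]}}

```text
time_s: 18.18
eef_pos: [0.5559, 0.4054, 0.1442]
orientation: [-0.002, 1.0, -0.0, -0.001]
wrist_force: [0.7, -1.0, -0.5]
opening: 0.0385
finger_force: 30.6
```

```bash
python3 - <<'E'
from fit import *
from go import go
go(.556,.4027,.0225,90)
P={c:shot(c) for c in('top','side')}
i=cv2.resize(P['side']['img'][40:220,200:400,::-1],(667,600)); cv2.imwrite('pics/s5.png',i)
E
```

```text
now [0.5559 0.4054 0.1442] j [0.63 0.52 0.06 1.11 0.   0.63] open 0.0385 ff 30.6 t 18.18
turn [-0.    -0.001  0.004] rows 0.0  then shift cm [-1.000e-02 -2.700e-01  1.217e+01] rows@5 2.4
```

View pics/s5.png

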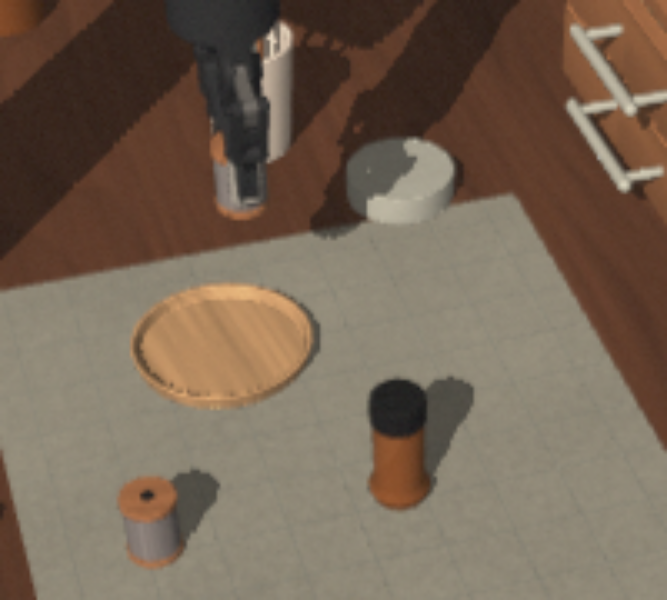

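The spool is upright in the grip. The dish is at crop (225,345), so the commanded spot should land inside it. I'll lower it.

Call:
{"name": "arm_command", "arguments": {"commands": [[[0,-0.3,4],[0,0,0],3],[[0,0,4],[0,0,0],3],[[0,0,2.5],[0,0,0],3],[[0,0,1],[0,0,0],3],[[0,0,0.5],[0,0,0],3],[[0,0,0],[0,0,0],3]]}}

```text
time_s: 19.02
eef_pos: [0.5571, 0.3999, 0.0271]
orientation: [0.0, 1.0, 0.0, 0.0]
wrist_force: [-0.1, -0.5, 0.5]
opening: 0.0384
finger_force: 30.6
```

```bash
python3 - <<'E'
from h import *
from go import go
go(.556,.4027,.0225,90); print(robot.sense()['wrist_force'])
P=shot('side')
i=cv2.resize(P['img'][60:200,200:360,::-1],(640,560)); cv2.imwrite('pics/s6.png',i)
E
```

```text
now [0.5571 0.3999 0.0271] j [ 0.62  0.61 -0.08  0.88 -0.    0.62] open 0.0384 ff 30.6 t 19.02
turn [ 0.001  0.001 -0.   ] rows 0.0  then shift cm [0.11 0.28 0.46] rows@5 0.1
[-0.12608369 -0.50080095  0.51231721]
```

View pics/s6.png

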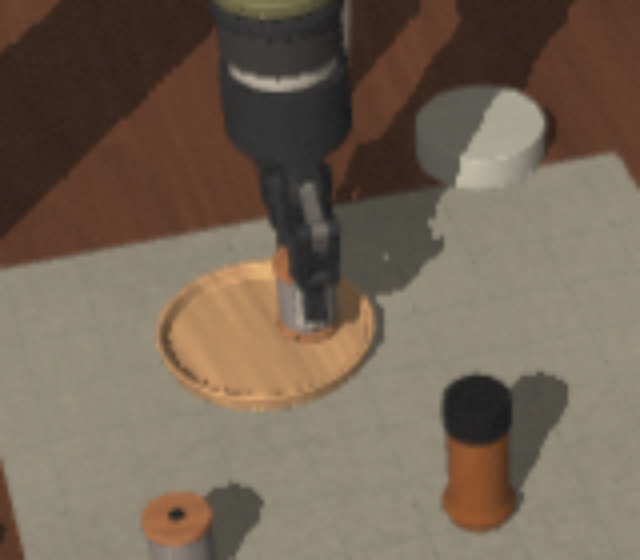

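The spool is inside the dish (crop ~305,300), about 4 mm above the floor.

Call:
{"name": "arm_command", "arguments": {"commands": [[[0,0,0.3],[0,0,0],3],[[0,0,0.2],[0,0,0],3],[[0,0,0],[0,0,0],3]]}}

```text
time_s: 19.45
eef_pos: [0.5574, 0.4003, 0.0225]
orientation: [-0.0, 1.0, 0.0, 0.001]
wrist_force: [-0.2, -0.1, 4.2]
opening: 0.0385
finger_force: 30.5
```

Contact with the floor at 4 N. I'll release, rise, then go to spool_1 at (0.435, 0.2064).

Call:
{"name": "arm_command", "arguments": {"commands": [[[0,0,-0.1],[0,0,0],3],[[0,0,0],[0,0,0],4.6],[[0,0,0],[0,0,0],5.4],[[0,0,0],[0,0,0],5.4],[[0,0,-3],[0,0,0],5.4],[[0,0,-4],[0,0,0],5.4],[[0,0,-4],[0,0,0],8.5],[[0,0,0],[0,0,0],8.5]]}}

```text
time_s: 20.45
eef_pos: [0.5589, 0.4014, 0.1365]
orientation: [-0.0, 1.0, 0.002, 0.003]
wrist_force: [0.9, 0.3, -0.1]
opening: 0.0852
finger_force: 0.0
```

```bash
python3 go.py .435 .2064 .125 90
```

```text
now [0.5589 0.4014 0.1365] j [0.62 0.52 0.04 1.08 0.   0.62] open 0.0852 ff 0.0 t 20.45
turn [0.004 0.006 0.   ] rows 0.0  then shift cm [ 12.39 -19.5    1.15] rows@5 4.6
```

Call:
{"name": "arm_command", "arguments": {"commands": [[[2.5,-3.9,0],[0,0,0],8.5],[[2.5,-3.9,0],[0,0,0],8.5],[[2.5,-3.9,0],[0,0,0],8.5],[[2.5,-3.9,0],[0,0,0],8.5],[[2.4,-3.9,1.2],[0,0,0],8.5],[[0,0,0],[0,0,0],8.5],[[0,0,0],[0,0,0],8.5]]}}

```text
time_s: 21.32
eef_pos: [0.4331, 0.2051, 0.1202]
orientation: [0.0, 1.0, 0.0, 0.0]
wrist_force: [-0.0, -0.4, 1.1]
opening: 0.0849
finger_force: 0.0
```

```bash
python3 - <<'E'
from fit import *
from go import go
P={c:shot(c) for c in('top','side')}
fit('spool_a',(.557,.401),pics=P,base=.005)
for c in P: print(c,[(round(r['conf'],2),np.round(w(P[c],r['at']),4)) for r in nets.spot_point(P[c],'spool_a')])
i=cv2.resize(P['side']['img'][60:240,200:380,::-1],(600,600)); cv2.imwrite('pics/s7.png',i)
go(.435,.2064,.0165,90)
E
```

```text
spool_a 1 [0.5577 0.395  0.0905] deg 5.2 cost 0.148 alt []
top [(0.6, array([0.4317, 0.2052, 0.0011])), (0.26, array([6.117e-01, 2.081e-01, 5.000e-04]))]
side [(0.92, array([0.4383, 0.2109, 0.0007])), (0.92, array([0.5542, 0.3982, 0.005 ])), (0.38, array([ 0.51  , -0.3622,  0.009 ]))]
now [0.4332 0.2055 0.1203] j [ 0.44  0.17 -0.5   0.9   0.    0.44] open 0.0848 ff 0.0 t 21.62
turn [0.    0.    0.001] rows 0.0  then shift cm [-0.18  0.09 10.38] rows@5 2.1
```

View pics/s7.png

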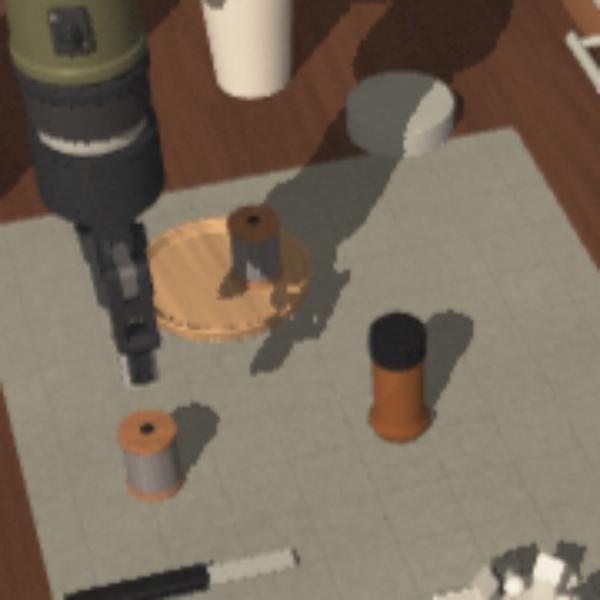

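The first spool stands in the dish (crop 255,250). The gripper is above the second one (crop 150,455).

Call:
{"name": "arm_command", "arguments": {"commands": [[[-0.2,0.1,4],[0,0,0],8.5],[[0,0,4],[0,0,0],8.5],[[0,0,2],[0,0,0],8.5],[[0,0,0.4],[0,0,0],8.5],[[0,0,0],[0,0,0],3],[[0,0,0],[0,0,0],3],[[0,0,0],[0,0,0],3],[[0,0,0],[0,0,0],3]]}}

```text
time_s: 22.62
eef_pos: [0.4357, 0.2063, 0.0174]
orientation: [-0.0, 1.0, 0.001, 0.001]
wrist_force: [-0.1, 0.5, 6.2]
opening: 0.0384
finger_force: 29.7
```

Call:
{"name": "arm_command", "arguments": {"commands": [[[0,0,0],[0,0,0],3],[[0,0,-4],[0,0,0],3],[[0,0,-4],[0,0,0],3],[[0,0,-4],[0,0,0],3],[[0,0,0],[0,0,0],3]]}}

```text
time_s: 23.25
eef_pos: [0.437, 0.2069, 0.1395]
orientation: [-0.0, 1.0, 0.001, 0.003]
wrist_force: [0.3, 0.4, -0.8]
opening: 0.0382
finger_force: 30.4
```

```bash
python3 go.py .499 .400 .14 90
```

```text
now [0.437  0.2069 0.1395] j [ 0.44  0.15 -0.47  0.94 -0.    0.44] open 0.0382 ff 30.4 t 23.25
turn [0.003 0.006 0.   ] rows 0.0  then shift cm [-6.2  19.31 -0.05] rows@5 4.1
```

Call:
{"name": "arm_command", "arguments": {"commands": [[[-1.2,3.8,0],[0,0,0],3],[[-1.2,3.8,0],[0,0,0],3],[[-1.2,3.9,0],[0,0,0],3],[[-1.3,3.9,0],[0,0,0],3],[[-1.3,3.9,0],[0,0,0],3],[[0,0,0],[0,0,0],3],[[0,0,0],[0,0,0],3]]}}

```text
time_s: 24.12
eef_pos: [0.4956, 0.3978, 0.1348]
orientation: [-0.0, 1.0, -0.001, -0.001]
wrist_force: [0.1, -0.2, -0.9]
opening: 0.0385
finger_force: 30.5
```

```bash
python3 go.py .499 .400 .0225 90
```

```text
now [0.4956 0.3978 0.1348] j [ 0.68  0.43 -0.1   1.04 -0.    0.68] open 0.0385 ff 30.5 t 24.12
turn [-0.002 -0.002  0.   ] rows 0.0  then shift cm [-0.34  0.22 11.23] rows@5 2.2
```

Call:
{"name": "arm_command", "arguments": {"commands": [[[-0.2,0,4],[0,0,0],3],[[0,0,4],[0,0,0],3],[[0,0,2],[0,0,0],3],[[0,0,0.7],[0,0,0],3],[[0,0,0.4],[0,0,0],3],[[0,0,0],[0,0,0],3]]}}

```text
time_s: 24.88
eef_pos: [0.4991, 0.3989, 0.0261]
orientation: [0.0, 1.0, 0.0, 0.0]
wrist_force: [0.1, 0.1, -0.4]
opening: 0.0385
finger_force: 30.5
```

Call:
{"name": "arm_command", "arguments": {"commands": [[[0,0,0.2],[0,0,0],3],[[0,0,0.2],[0,0,0],3],[[0,0,0],[0,0,0],3]]}}

```text
time_s: 25.25
eef_pos: [0.4994, 0.3994, 0.0224]
orientation: [-0.0, 1.0, 0.001, 0.001]
wrist_force: [-0.3, -0.8, 4.4]
opening: 0.0384
finger_force: 30.8
```

Call:
{"name": "arm_command", "arguments": {"commands": [[[0,0,-0.1],[0,0,0],3],[[0,0,0],[0,0,0],4.6],[[0,0,0],[0,0,0],5.4],[[0,0,0],[0,0,0],5.4],[[0,0,-3],[0,0,0],5.4],[[0,0,-4],[0,0,0],5.4],[[0,0,-4],[0,0,0],8.5],[[0,0,-2],[0,0,0],8.5]]}}

```text
time_s: 26.25
eef_pos: [0.4996, 0.3996, 0.155]
orientation: [-0.0, 1.0, 0.001, 0.001]
wrist_force: [-0.5, 0.5, -0.0]
opening: 0.0847
finger_force: 0.0
```

```bash
python3 go.py .613 .2075 .155 90
```

```text
now [0.4996 0.3996 0.155 ] j [ 0.67  0.42 -0.07  1.08  0.    0.67] open 0.0847 ff 0.0 t 26.25
turn [0.002 0.003 0.   ] rows 0.0  then shift cm [-11.34 -19.21  -0.  ] rows@5 4.5
```

Call:
{"name": "arm_command", "arguments": {"commands": [[[-2.3,-3.8,0],[0,0,0],8.5],[[-2.3,-3.8,0],[0,0,0],8.5],[[-2.3,-3.8,0],[0,0,0],8.5],[[-2.3,-3.9,0],[0,0,0],8.5],[[-2.2,-3.9,0],[0,0,0],8.5],[[0,0,0],[0,0,0],8.5],[[0,0,0],[0,0,0],8.5]]}}

```text
time_s: 27.12
eef_pos: [0.6125, 0.2069, 0.1521]
orientation: [0.0, 1.0, 0.0, -0.0]
wrist_force: [-0.4, 0.5, 0.2]
opening: 0.0846
finger_force: 0.0
```

```bash
python3 - <<'E'
from fit import *
from go import go
P={c:shot(c) for c in('top','side')}
for n in('spool_a','jar','holder'):
  for c in P: print(n,c,[(round(r['conf'],2),np.round(w(P[c],r['at']),4)) for r in nets.spot_point(P[c],n)])
M['holder']=ext(rect(.096,.096),0,.008)
i=cv2.resize(P['side']['img'][90:290,230:430,::-1],(600,600)); cv2.imwrite('pics/s8.png',i)
go(.613,.2075,.060,90)
E
```

```text
spool_a top [(0.44, array([ 0.5084, -0.36  ,  0.0046]))]
spool_a side [(0.85, array([0.5556, 0.4001, 0.0045])), (0.71, array([0.4994, 0.4032, 0.0024]))]
jar top [(0.48, array([0.6121, 0.2052, 0.0008]))]
jar side [(0.61, array([0.6159, 0.2052, 0.0009])), (0.31, array([ 0.6349, -0.0078, -0.0007]))]
holder top [(0.76, array([ 0.6333, -0.0087, -0.0009])), (0.69, array([ 0.5053, -0.4009, -0.0031]))]
holder side [(0.84, array([ 0.6394, -0.0087,  0.0018]))]
now [0.6124 0.2075 0.1524] j [ 0.33  0.44 -0.05  1.08  0.    0.33] open 0.0848 ff 0.0 t 27.52
turn [0.    0.    0.001] rows 0.0  then shift cm [-0.06  0.    9.24] rows@5 1.8
```

View pics/s8.png

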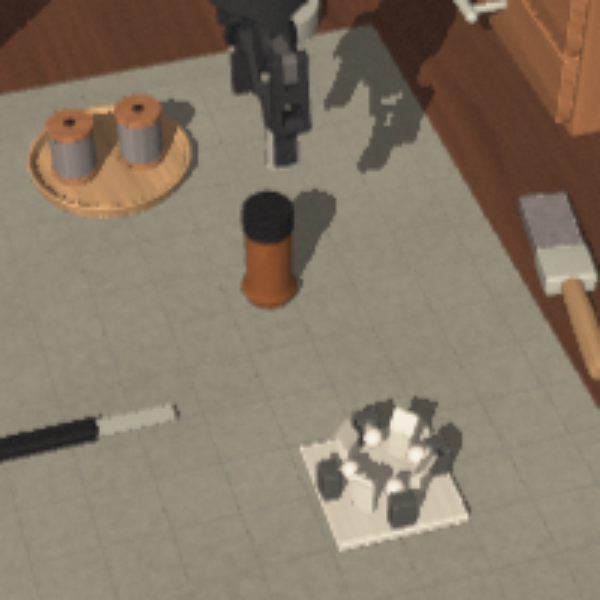

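Both spools stand in the dish (crop 72,145 and 140,130). The gripper is over the jar (crop 268,250). I'll grip its cap.

Call:
{"name": "arm_command", "arguments": {"commands": [[[0,0,4],[0,0,0],8.5],[[0,0,3.5],[0,0,0],8.5],[[0,0,1.7],[0,0,0],8.5],[[0,0,0],[0,0,0],8.5],[[0,0,0],[0,0,0],3],[[0,0,0],[0,0,0],3],[[0,0,0],[0,0,0],3],[[0,0,0],[0,0,0],3]], "grip_force": 60}}

```text
time_s: 28.52
eef_pos: [0.6138, 0.2073, 0.0618]
orientation: [-0.0, 1.0, 0.001, 0.001]
wrist_force: [-0.4, 1.3, 6.9]
opening: 0.0374
finger_force: 59.7
```

Call:
{"name": "arm_command", "arguments": {"commands": [[[0,0,0],[0,0,0],3],[[0,0,0],[0,0,0],3]]}}

```text
time_s: 28.78
eef_pos: [0.6138, 0.2073, 0.0618]
orientation: [-0.0, 1.0, 0.0, 0.001]
wrist_force: [-1.4, 0.0, 6.6]
opening: 0.0375
finger_force: 59.7
```

```bash
python3 - <<'E'
from h import *
from go import go
go(.635,-.0075,.15,90); print(robot.sense()['wrist_force'])
p=shot('top'); q=shot('side')
f=lambda X,Y:ray(p,303+(X-380)/5.43,182+(Y-290)/4.14,.008)[:2]
g=lambda X,Y:ray(q,230+X/3,90+Y/3,.008)[:2]
A=[f(470,350),f(685,365),f(668,520),f(450,507)]; print(np.round(A,4).tolist(),np.mean(A,0))
B=[g(302,448),g(340,550),g(468,518)]; print(np.round(B,4).tolist(),(B[0]+B[2])/2)
E
```

```text
now [0.6138 0.2073 0.0618] j [ 0.33  0.51 -0.16  0.9   0.    0.33] open 0.0375 ff 59.7 t 28.77
turn [0.001 0.002 0.   ] rows 0.0  then shift cm [ -2.12 -21.48  -8.82] rows@5 4.7
[-1.41528366  0.03029522  6.61696805]
[[0.6797, 0.0404], [0.6784, -0.0577], [0.5833, -0.0564], [0.5831, 0.0411]] [ 0.63110059 -0.00814   ]
[[0.5886, 0.0352], [0.5854, -0.0615], [0.6788, -0.0615]] [ 0.63367045 -0.01315913]
```

Call:
{"name": "arm_command", "arguments": {"commands": [[[0,0,-4],[0,0,0],3],[[0,0,-4.8],[0,0,0],3],[[-0.5,-4.3,0],[0,0,0],3],[[-0.5,-4.3,0],[0,0,0],3],[[-0.4,-4.3,0],[0,0,0],3],[[-0.4,-4.3,0],[0,0,0],3],[[-0.2,-4.4,0],[0,0,0],3],[[0,0,0],[0,0,0],3]]}}

```text
time_s: 29.88
eef_pos: [0.6325, -0.0122, 0.1481]
orientation: [0.002, 1.0, -0.0, -0.0]
wrist_force: [-0.5, 1.0, -0.8]
opening: 0.0373
finger_force: 60.9
```

Call:
{"name": "arm_command", "arguments": {"commands": [[[0,0,2],[0,0,0],3],[[0,0,0],[0,0,0],3],[[0,0,0],[0,0,0],3]]}}

```text
time_s: 30.25
eef_pos: [0.6327, -0.0085, 0.1286]
orientation: [-0.0, 1.0, 0.0, -0.0]
wrist_force: [0.6, 0.1, -1.0]
opening: 0.0371
finger_force: 60.8
```

```bash
python3 - <<'E'
from h import *
from go import go
go(.633,-.009,.12,90)
q=shot('side'); p=shot('top')
for c in (p,q): print([(round(r['conf'],2),np.round(w(c,r['at']),4)) for r in nets.spot_point(c,'jar')],[(round(r['conf'],2),np.round(w(c,r['at']),4)) for r in nets.spot_point(c,'holder')])
i=cv2.resize(q['img'][170:290,300:420,::-1],(400,400)); j=cv2.resize(p['img'][160:260,290:390,::-1],(400,400)); cv2.imwrite('pics/s9.png',np.hstack([i,j]))
E
```

```text
now [ 0.6327 -0.0085  0.1286] j [-0.01  0.43 -0.12  1.02  0.   -0.01] open 0.0371 ff 60.8 t 30.25
turn [ 0.    -0.     0.001] rows 0.0  then shift cm [-0.03 -0.05  0.86] rows@5 0.2
[] []
[(0.47, array([ 0.4439, -0.1011, -0.0013])), (0.24, array([ 5.327e-01,  4.006e-01, -1.000e-04]))] []
```

View pics/s9.png

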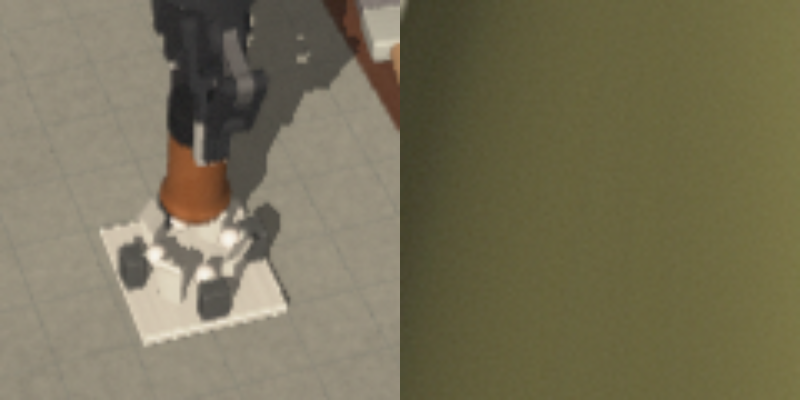

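The side view shows the jar upright just above the holder's posts (crop ~195,200). The arm blocks the top view, so I'll take the holder's centre from the spring balls in the earlier pictures.

```bash
python3 - <<'E'
from h import *
p=shot('top'); q=shot('side')
print(ray(p,338.9,215.1,.027),ray(q,357.9,243.7,.027))
# side: held jar bottom circle
print('jar foot proj now',proj(q,[.6327,-.0085,.0668]))
E
```

```text
[ 0.63066511 -0.01058114  0.027     ] [ 0.63433352 -0.00988039  0.027     ]
jar foot proj now [357.56461126 230.59697375]
```

Call:
{"name": "arm_command", "arguments": {"commands": [[[0,-0.15,2],[0,0,0],3],[[0,0,1],[0,0,0],3],[[0,0,0.7],[0,0,0],3],[[0,0,0],[0,0,0],3],[[0,0,0],[0,0,0],3]]}}

```text
time_s: 31.28
eef_pos: [0.633, -0.0102, 0.0918]
orientation: [-0.0, 1.0, 0.0, 0.0]
wrist_force: [-0.2, 3.2, -1.0]
opening: 0.0369
finger_force: 60.9
```

Call:
{"name": "arm_command", "arguments": {"commands": [[[0,0.1,0],[0,0,0],3],[[0,0,0.3],[0,0,0],3],[[0,0,0.3],[0,0,0],3],[[0,0,0],[0,0,0],3]]}}

```text
time_s: 31.78
eef_pos: [0.6339, -0.0098, 0.0864]
orientation: [-0.0, 1.0, -0.0, 0.001]
wrist_force: [-0.2, 2.2, 5.0]
opening: 0.0376
finger_force: 61.7
```

Call:
{"name": "arm_command", "arguments": {"commands": [[[0,0.05,0.3],[0,0,0],3],[[0,0,0.2],[0,0,0],3],[[0,0,0.2],[0,0,0],3],[[0,0,0],[0,0,0],3]]}}

```text
time_s: 32.28
eef_pos: [0.6335, -0.0095, 0.079]
orientation: [-0.0, 1.0, -0.0, 0.001]
wrist_force: [0.7, 1.3, 1.5]
opening: 0.0373
finger_force: 61.1
```

Call:
{"name": "arm_command", "arguments": {"commands": [[[0,0.05,0.3],[0,0,0],3],[[0,0,0.3],[0,0,0],3],[[0,0,0.2],[0,0,0],3],[[0,0,0],[0,0,0],3]]}}

```text
time_s: 32.78
eef_pos: [0.6326, -0.0085, 0.0699]
orientation: [-0.0, 1.0, 0.0, -0.0]
wrist_force: [1.0, 2.1, -2.2]
opening: 0.0375
finger_force: 61.2
```

Call:
{"name": "arm_command", "arguments": {"commands": [[[0,0,0.2],[0,0,0],3],[[0,0,0.3],[0,0,0],3],[[0,0,0.3],[0,0,0],3],[[0,0,0],[0,0,0],3]]}}

```text
time_s: 33.28
eef_pos: [0.6355, -0.0076, 0.0694]
orientation: [-0.001, 1.0, 0.001, 0.004]
wrist_force: [-11.5, 5.4, 42.2]
opening: 0.0374
finger_force: 65.9
```

The stop is solid at the expected home height (TCP 69 mm). I'll relieve the load, release and rise.

Call:
{"name": "arm_command", "arguments": {"commands": [[[0,0,-0.7],[0,0,0],3],[[0,0,0],[0,0,0],3],[[0,0,0],[0,0,0],5],[[0,0,0],[0,0,0],6.5],[[0,0,0],[0,0,0],8],[[0,0,-3],[0,0,0],8],[[0,0,-4.5],[0,0,0],8],[[0,0,-4.5],[0,0,0],8]]}}

```text
time_s: 34.28
eef_pos: [0.6324, -0.0088, 0.1902]
orientation: [-0.0, 1.0, -0.0, -0.0]
wrist_force: [-0.4, 0.7, -0.2]
opening: 0.0801
finger_force: 0.0
```

Call:
{"name": "arm_command", "arguments": {"commands": [[[0,4,-2],[0,0,0],8],[[0,5,-2],[0,0,0],8],[[0,5,0],[0,0,0],8],[[0,5,0],[0,0,0],8],[[0,5,0],[0,0,0],8],[[0,0,0],[0,0,0],8]]}}

```text
time_s: 35.02
eef_pos: [0.6322, 0.2348, 0.2287]
orientation: [-0.002, 1.0, 0.0, -0.0]
wrist_force: [-0.3, -1.3, 0.4]
opening: 0.0798
finger_force: 0.0
```

```bash
python3 - <<'E'
from fit import *
P={c:shot(c) for c in('top','side')}
fit('jar',(.633,-.0095),pics=P,base=.008)
q=P['side']; m=nets.trace(q,'jar')
for b in(.008,.025): 
    print(b,'cap top centre predicted',np.round(proj(q,[.633,-.009,b+.09]),1))
for n in('heel_a','spool_a','awl','knife'):
  for c in P: print(n,c,[(round(r['conf'],2),np.round(w(P[c],r['at']),4)) for r in nets.spot_point(P[c],n)])
cv2.imwrite('pics/s10.png',q['img'][:,:,::-1])
i=q['img'][150:300,280:430,::-1].copy(); cv2.imwrite('pics/s11.png',cv2.resize(i,(600,600),interpolation=cv2.INTER_CUBIC))
E
```

```text
jar 2 [ 0.6318 -0.0076  0.3514] deg 20.1 cost 0.366 alt []
0.008 cap top centre predicted [358.3 220.2]
0.025 cap top centre predicted [358.6 214.3]
heel_a top [(0.89, array([ 0.5081, -0.4433,  0.0047])), (0.86, array([ 0.5078, -0.3612,  0.0032]))]
heel_a side [(0.87, array([ 0.5135, -0.3562,  0.0074])), (0.83, array([ 0.5086, -0.4445,  0.0018])), (0.53, array([0.5333, 0.3998, 0.0046])), (0.22, array([0.5569, 0.3994, 0.003 ]))]
spool_a top [(0.62, array([ 0.6299, -0.0107,  0.0086]))]
spool_a side [(0.83, array([0.552 , 0.4009, 0.0022])), (0.82, array([0.501 , 0.4016, 0.001 ]))]
awl top [(0.62, array([ 0.6313, -0.0114,  0.0089]))]
awl side [(0.61, array([ 0.4483, -0.1034, -0.0013]))]
knife top []
knife side [(0.87, array([ 0.431 ,  0.1024, -0.0018]))]
```

View pics/s10.png

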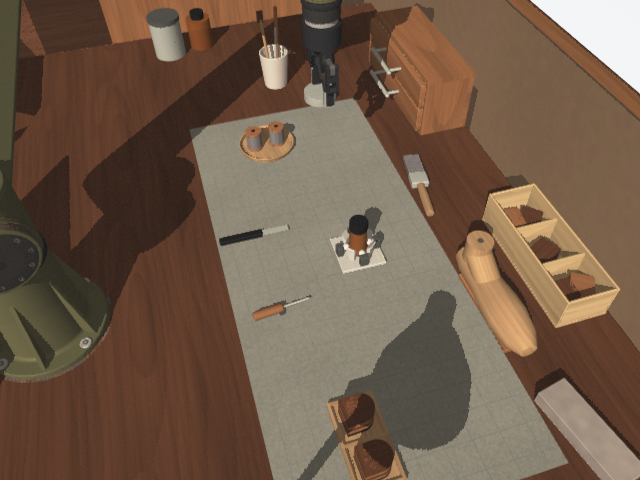

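View pics/s11.png

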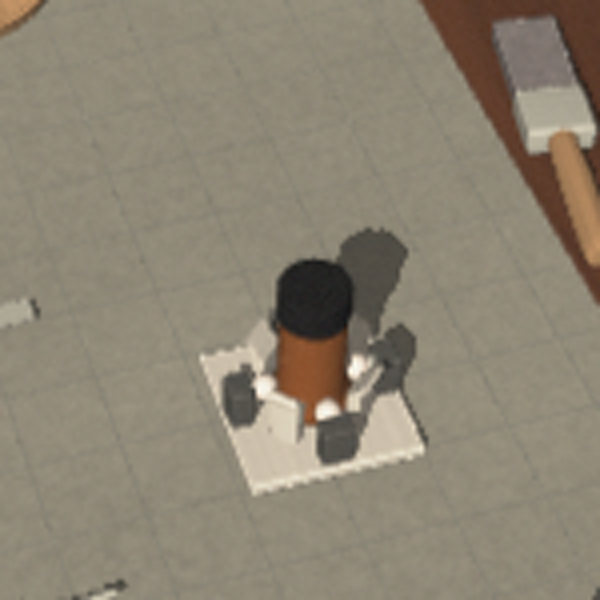

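The side view shows the cap's top centre at pixel (358.8, 220.7). The prediction is 220.2 for fully home and 214.3 for resting on the balls, so the jar is home. The heels and spools stand in place, and the awl and knife haven't moved.

```bash
python3 -c "
from rig import robot
print(robot.sign_off())"
```

```text
the job is handed in; nothing more can be done
None
```

I handed the job in at about 35 s of the 144 s allowed: one heel stands in each tray bay, both spools stand in the dish, and the jar is snapped fully home in its holder, with the awl and knife where they lay; the verdict was not shown to me.

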